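# Lay a tall brass fitting down in the tipping cradle

### The job

Lay the tall brass fitting that stands on the tipping cradle down on its side: with the fingertips, push its upper end over against the backrest and go on pushing, gently and under control, until the backrest lies flat on its stops with the fitting lying lengthwise on it. Do not grip, lift or drop the fitting, then take the hand away and leave everything else on the bench as it is.

Things in the scene. Friction and masses are not known exactly. Their poses are not given: they have to be found in the camera images.
- fitting: the tall brass fitting to lay down, 170 mm tall, 0.3 to 0.5 kg: 46 mm hexagonal foot (0-24 mm up), round shank 32 mm thick (24-100), 46 mm hexagonal head (100-130), round threaded end 32 mm thick (130-170). Origin: centre of its underside; z up its length. It starts upright and loose on the cradle's foot block, 1 to 9 mm short of the hinge line, with hexagon flats facing the backrest
- fitting_mid (a point): the point on the fitting's axis half-way up, 85 mm above its underside; axes as fitting
- cradle: tipping cradle, fixed: grey base 300 mm long (x -95 to 205 mm), 120 mm wide; steel foot block (x -83 to -3, top 30 mm above the bench); heel lip (x -83 to -73, top 38 mm up); two rubber stops under the lowered backrest. Origin on the bench under the hinge line, which is parallel to y and 30 mm up; z up; x is the direction in which the fitting is to be tipped
- backrest_face (a point): point on the middle of the backrest's face, 115 mm from the hinge line. Backrest: aluminium plate 86 mm wide, 172 mm long, with a black rubber face and a cheek along each side (74 mm apart, 14 mm proud of the face). z runs along the plate away from the hinge, -x out of the face towards the fitting, y along the hinge
- backrest (a joint): angle of the backrest in rad: 0 upright, 1.571 flat on its stops, its face level with the foot block's top (30 mm above the bench); starts at 0.05 to 0.2. A stiff friction hinge (about 0.75 N m): it stays where it is left, also under the fitting, and takes a push of 2 to 9 N at the fitting's head
- tall_a: another tall brass fitting, the same shape as fitting (46 mm hexagons, 170 mm tall), standing upright on the bench beside the cradle; a bystander. Origin at the centre of its underside, z up
- nipple_a: brass hex nipple standing on the bench, 54 mm wide at the foot, 80 mm tall; a bystander. Origin at the centre of its underside, z up
- nipple_b: second brass hex nipple, same as nipple_a; a bystander. Origin at the centre of its underside, z up
- flange_a: short brass flanged fitting standing on the bench, 66 mm wide, 53 mm tall; a bystander. Origin at the centre of its underside, z up
- flange_b: second short brass flanged fitting, same as flange_a; a bystander. Origin at the centre of its underside, z up
- ring_gauge: dark steel ring, 80 mm outside, 40 mm bore, 20 mm high, lying on the bench; a bystander. Origin at the centre of its underside, z up
- file: flat steel hand file with a grey handle, 260 mm long, 24 mm high, lying on the bench; a bystander. Origin on the bench under the joint of handle and blade, x towards the blade's tip
Things that resemble listed ones, but are neither listed nor needed, are in the scene too. Leave any green or purple look-alike of the fitting alone.

How it is judged:
By the outcome, as a careful person would: the job done as asked, in the order asked, and still so for the second after the job is handed in, with the robot touching nothing.
It also fails if it takes over 40 s, if anything falls off the work surface, if the arm or the gripper's body presses on something with over 40 N, if the wrist force passes 120 N, or if a joint passes its speed limit or range.

### The arm

A 6-joint arm with a two-finger parallel gripper is mounted at the origin on the work surface. World frame = base frame: x ahead of the robot, y to its left, z up, the work surface at z = 0. Lengths are in m, angles in rad, forces in N, time in s.
With the tool pointing down it reaches from about 0.375 to 0.9 m from the base axis. Payload 3.1 kg.
Tool frame: the origin (TCP) lies between the finger pads; the fingertips stand 8 mm ahead of it and the grasp point (between the pads) lies 11 mm behind it; x points along the fingers, y is the direction in which the jaws open and shut, and the axes are right-handed (so a half turn about x gives the same grasp; the last joint's range is limited). The gripper opens to 87 mm and grips with 3 to 60 N. Pads are 19 mm wide; open, the fingers measure 117 mm over their backs; the gripper's body (75 mm by 190 mm) begins 51 mm behind the grasp point.
Start: joints at [-1.419, 0.527, 1.433, -0, 1.181, -0.178], TCP at [0.202, -0.591, 0.231] pointing down, gripper open.
Joint ranges: [-3.08, 3.08], [-0.75, 2.2], [0.22, 2.44], [-1.43, 4.57], [0, 2.65], [-2.85, 2.85]. Speed limits (rad/s): [2.79, 2.79, 3.14, 3.14, 3.14, 3.14].

### API

Orientations are given as [roll, pitch, yaw] about the fixed x, y, z axes, in that order (R = Rz(yaw) Ry(pitch) Rx(roll)).
In Python, from cell import env, planner, vision, workorder, monitor gives the robot as it stands. Calls block until the motion is done:
- env.movep(position, orientation): joint-space move of the TCP to a pose.
- env.move_straight(position, rot=None, rate=0.15): straight line of the TCP; rot=None keeps the orientation; rate is the mean speed in m/s.
- env.goto_joints(angles): joint-space move.
- env.gripper_to(opening, grasp_force=None): finger opening in m; grasp_force is the grip in N (None keeps the last); returns when the fingers have stopped.
- env.hold(seconds).
- planner.inverse_kinematics(position, orientation): joint angles nearest the present ones, or None.
- vision.grab_frame(name): name is "scene" or "top"; returns a dict with "frame" (400x640x3 uint8, red, green, blue), "K" (3x3 intrinsics, pixels), "dist" ([k1, k2, p1, p2, k3] as OpenCV has them; the pictures are not rectified), "R" (3x3) and "t" (3): a world point X has camera coordinates R X + t. Camera axes: x right, y down, z forward; pixel columns grow to the right and rows downward; lengths in m; the calibration is good to about 2 mm. A picture is of the moment at which its call begins. There is no depth.
A pose or a line that the arm cannot do raises env.PlanningError and nothing moves.
- workorder.close_job(): hands the job in, once; it reports no verdict.
Readings, each from a call of its own:
- monitor.current_t(): time.
- monitor.current_q(): joint angles.
- monitor.current_qd(): joint speeds.
- monitor.current_joint_efforts(): joint torques, N m.
- monitor.current_tcp_pos(): TCP position.
- monitor.current_tcp_rot(): TCP orientation.
- monitor.current_wrist_force(): force on the tool from outside, world axes, zero at the start.
- monitor.current_moment(): the same for the moment, N m.
- monitor.current_finger_gap(): finger opening in m.
Only numpy, scipy, OpenCV 4.12 (cv2) and the standard library are available. Lean on these libraries where they do the work, as an engineer would, in place of code of your own. Each camera call takes 0.05 s, during which the arm holds its last target.

## Working session

There is one attempt and no reset: what is moved stays moved. The work goes in short steps, each a Python script; the robot and the scene stay as the last script left them, time stands still between calls to the robot, and variables do not carry over. Pictures are saved under pics/ and viewed, and the job is handed in when it is done.

```bash
ls; mkdir -p pics; python3 - <<'E'
from cell import env, planner, vision, workorder, monitor
import cv2,numpy as np
for n in ("scene","top"):
    f=vision.grab_frame(n); cv2.imwrite(f"pics/{n}0.png",f["frame"][:,:,::-1])
    np.savez(f"pics/{n}0.npz",**{k:f[k] for k in("frame","K","dist","R","t")})
    print(n,f["K"].round(1).tolist(),np.round(f["dist"],3),(-f["R"].T@f["t"]).round(3),f["R"].round(2).tolist())
print(monitor.current_t(),monitor.current_wrist_force(),monitor.current_tcp_rot())
E
```

```text
pics
scene [[366.2, 0.0, 317.8], [0.0, 366.2, 202.8], [0.0, 0.0, 1.0]] [-0.081  0.     0.     0.     0.   ] [1.386 0.089 0.759] [[-0.08, 1.0, -0.01], [0.64, 0.04, -0.77], [-0.77, -0.07, -0.64]]
top [[435.1, 0.0, 323.6], [0.0, 435.1, 204.7], [0.0, 0.0, 1.0]] [-0.12  0.    0.    0.    0.  ] [ 0.528 -0.01   1.178] [[-0.03, -1.0, -0.01], [-1.0, 0.03, -0.05], [0.05, 0.01, -1.0]]
0.1 [ 0.69145603 -0.76105356  0.00099558] [-1.75219152  1.56881808  1.71919138]
```

View pics/scene0.png

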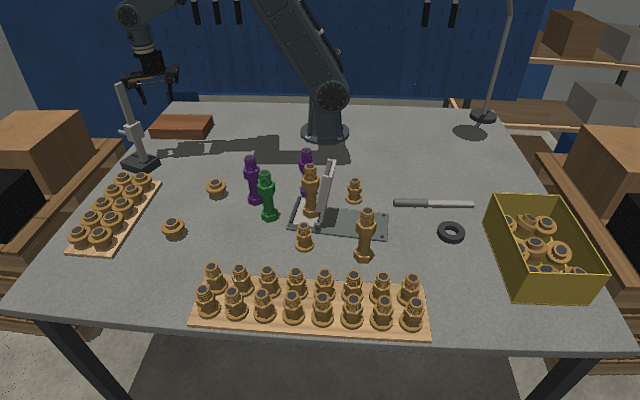

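View pics/top0.png

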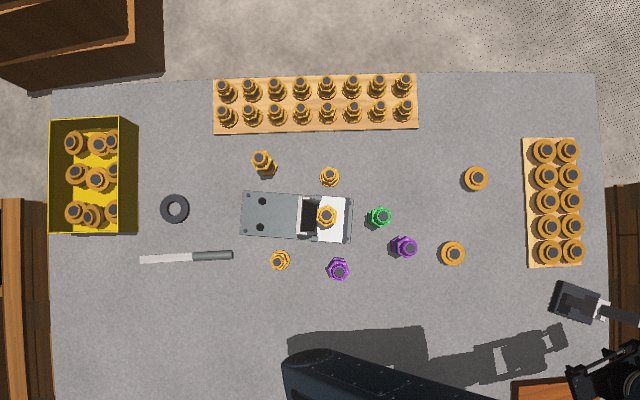

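```bash
python3 - <<'E'
import cv2
a=cv2.imread("pics/scene0.png")[140:270,230:400]; cv2.imwrite("pics/sc0.png",cv2.resize(a,None,fx=4.5,fy=4.5,interpolation=cv2.INTER_CUBIC))
a=cv2.imread("pics/top0.png")[140:290,225:425]; cv2.imwrite("pics/tc0.png",cv2.resize(a,None,fx=4,fy=4,interpolation=cv2.INTER_CUBIC))
E
```

```text
(no output)
```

View pics/sc0.png

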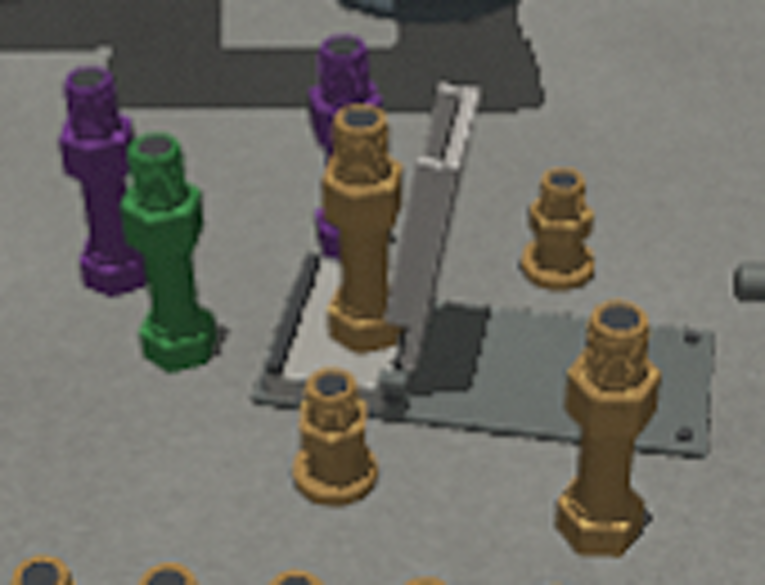

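View pics/tc0.png

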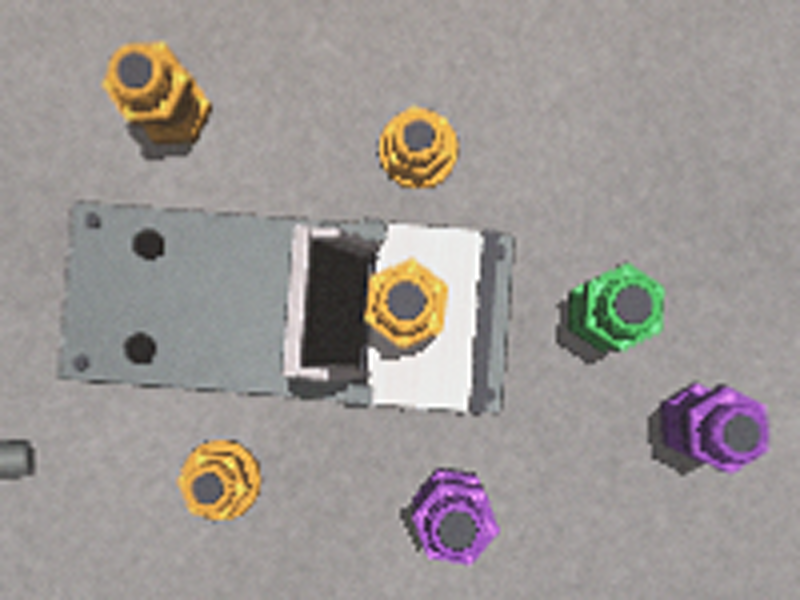

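```bash
cat > h.py <<'E'
import numpy as np,cv2
C={n:dict(np.load(f"pics/{n}0.npz")) for n in("scene","top")}
def ray(n,uv):
    c=C[n]; p=cv2.undistortPoints(np.array([[uv]],float),c["K"],c["dist"])[0,0]
    d=c["R"].T@np.array([p[0],p[1],1]); return -c["R"].T@c["t"],d/np.linalg.norm(d)
def tri(s,t):
    (o1,d1),(o2,d2)=ray("scene",s),ray("top",t)
    a=np.linalg.lstsq(np.c_[d1,-d2],o2-o1,rcond=None)[0]
    p,q=o1+a[0]*d1,o2+a[1]*d2; return (p+q)/2,np.linalg.norm(p-q)
def atz(n,uv,z):
    o,d=ray(n,uv); return o+d*(z-o[2])/d[2]
def proj(n,X):
    c=C[n]; return cv2.projectPoints(np.atleast_2d(X).astype(float),cv2.Rodrigues(c["R"])[0],c["t"],c["K"],c["dist"])[0][:,0]
E
python3 - <<'E'
from h import *
S=lambda x,y:(x/4.5+230-.39,y/4.5+140-.39); T=lambda x,y:(x/4+225-.375,y/4+140-.375)
for n,s,t in [("fit",(359,117),(406,301)),("green",(155,147),(635,305)),("pur2",(90,78),(741,433)),("pur1",(343,47),(458,530)),("tall_a",(620,318),(134,70)),("nipA",(331,384),(418,136)),("nipB",(563,180),(209,488)),("base++x(-X)",(712,332),(60,378)),("base far near",(703,455),(75,203)),
 ("base heel camside",(255,398),(515,235))]:
    p,e=tri(S(*s),T(*t)); print(n,p.round(4),round(e,4))
print("base corners z=.01",[atz("top",T(*u),.01)[:2].round(4) for u in[(75,203),(60,378),(515,235),(503,412)]])
print("foot block front edge z=.03",[atz("top",T(*u),.03)[:2].round(4) for u in[(388,226),(368,402),(484,231),(471,410)]])
E
```

```text
fit [ 0.5572 -0.0046  0.2009] 0.0008
green [ 0.5517 -0.1359  0.1692] 0.0018
pur2 [ 0.4757 -0.1949  0.1699] 0.0019
pur1 [ 0.4249 -0.03    0.1687] 0.0006
tall_a [0.6982 0.1514 0.1703] 0.0003
nipA [ 0.6653 -0.0143  0.0798] 0.0003
nipB [0.4464 0.1244 0.0796] 0.0006
base++x(-X) [0.5175 0.232  0.0068] 0.0007
base far near [0.6361 0.2191 0.0055] 0.0018
base heel camside [ 0.605  -0.0761  0.007 ] 0.0035
base corners z=.01 [array([0.6357, 0.2191]), array([0.5175, 0.2317]), array([ 0.6051, -0.0777]), array([ 0.4866, -0.0659])]
foot block front edge z=.03 [array([0.6122, 0.0072]), array([0.4965, 0.0237]), array([ 0.607 , -0.0562]), array([ 0.4893, -0.044 ])]
```

```bash
cat >> h.py <<'E'
from scipy.spatial.transform import Rotation as Ro
cx=np.array([.0307,.2972,0]);cx/=np.linalg.norm(cx); cy=np.array([-cx[1],cx[0],0]); cz=np.array([0,0,1.])
O=np.array([.5557,.0227,0]); YL=-.0043; PX=-.004; H=.115
def pose(th,tau,gap=0,sgn=1,h=H,px=PX,lift=0):
    """TCP pose with tip touching the fitting tilted by th (gap>0: short of it)"""
    surf=np.array([px-.046*np.cos(th)+h*np.sin(th), .030+.046*np.sin(th)+h*np.cos(th)])
    n=np.array([-np.cos(th),np.sin(th)]); d2=np.array([np.sin(tau),-np.cos(tau)])
    p=surf+n*(.0095*abs(np.cos(th+tau))+gap)-.008*d2
    X=d2[0]*cx+d2[1]*cz; Y=sgn*cy; R=np.c_[X,Y,np.cross(X,Y)]
    return O+p[0]*cx+YL*cy+(p[1]+lift)*cz, Ro.from_matrix(R).as_euler('xyz')
def tau(th): return np.deg2rad(22+18*min(1,max(0,th/1.57)))
E
python3 - <<'E'
from cell import env, planner, monitor
from h import *
print(Ro.from_euler('xyz',monitor.current_tcp_rot()).as_matrix().round(2))
for s in(1,-1):
  for th,g,l in[(0,.03,.12),(0,.03,0)]+[(t,0,0) for t in np.linspace(0,1.571,9)]:
    p,r=pose(th,tau(th),g,s,lift=l); q=planner.inverse_kinematics(p,r)
    print(s,round(th,2),p.round(3),None if q is None else np.round(q,2))
E
```

```text
[[-0.    0.32 -0.95]
 [ 0.   -0.95 -0.32]
 [-1.   -0.   -0.  ]]
1 0 [ 0.551 -0.069  0.272] [-0.52  0.43  1.55  0.36  1.34  2.61]
1 0 [ 0.551 -0.069  0.152] [-0.52  0.59  1.67  0.4   1.08  2.5 ]
1 0.0 [ 0.554 -0.039  0.152] [-0.47  0.58  1.68  0.41  1.06  2.54]
1 0.2 [ 0.556 -0.015  0.161] [-0.45  0.57  1.68  0.45  1.08  2.54]
1 0.39 [0.559 0.011 0.163] [-0.42  0.57  1.69  0.5   1.09  2.54]
1 0.59 [0.561 0.036 0.161] [-0.39  0.59  1.7   0.55  1.08  2.53]
1 0.79 [0.564 0.061 0.152] [-0.37  0.61  1.71  0.6   1.06  2.51]
1 0.98 [0.566 0.084 0.139] [-0.34  0.64  1.73  0.66  1.04  2.48]
1 1.18 [0.568 0.101 0.125] [-0.33  0.67  1.74  0.72  1.03  2.44]
1 1.37 [0.57  0.116 0.108] [-0.32  0.71  1.74  0.78  1.01  2.39]
1 1.57 [0.571 0.128 0.088] [-0.31  0.76  1.75  0.84  1.    2.32]
-1 0 [ 0.551 -0.069  0.272] [-0.52  0.43  1.55  0.36  1.34 -0.53]
-1 0 [ 0.551 -0.069  0.152] [-0.52  0.59  1.67  0.4   1.08 -0.64]
-1 0.0 [ 0.554 -0.039  0.152] [-0.47  0.58  1.68  0.41  1.06 -0.6 ]
-1 0.2 [ 0.556 -0.015  0.161] [-0.45  0.57  1.68  0.45  1.08 -0.6 ]
-1 0.39 [0.559 0.011 0.163] [-0.42  0.57  1.69  0.5   1.09 -0.6 ]
-1 0.59 [0.561 0.036 0.161] [-0.39  0.59  1.7   0.55  1.08 -0.61]
-1 0.79 [0.564 0.061 0.152] [-0.37  0.61  1.71  0.6   1.06 -0.63]
-1 0.98 [0.566 0.084 0.139] [-0.34  0.64  1.73  0.66  1.04 -0.66]
-1 1.18 [0.568 0.101 0.125] [-0.33  0.67  1.74  0.72  1.03 -0.7 ]
-1 1.37 [0.57  0.116 0.108] [-0.32  0.71  1.74  0.78  1.01 -0.76]
-1 1.57 [0.571 0.128 0.088] [-0.31  0.76  1.75  0.84  1.   -0.82]
```

```bash
python3 - <<'E'
from cell import env, planner, vision, monitor
from h import *
p0=np.array(monitor.current_tcp_pos())
env.move_straight(p0+[0,0,.12],rate=.2)
env.gripper_to(0.0,10)
p,r=pose(0,tau(0),.03,-1,lift=.15); env.movep(p,r)
print(monitor.current_t(),monitor.current_tcp_pos(),p,monitor.current_finger_gap(),monitor.current_wrist_force())
p,r=pose(0,tau(0),.03,-1); env.move_straight(p,r,rate=.12)
print(monitor.current_t(),monitor.current_tcp_pos(),p,monitor.current_wrist_force())
for n,b in(("scene",(140,270,230,400)),("top",(140,290,225,425))):
    f=vision.grab_frame(n)["frame"][b[0]:b[1],b[2]:b[3],::-1]; cv2.imwrite(f"pics/{n}1.png",cv2.resize(f,None,fx=4,fy=4,interpolation=cv2.INTER_CUBIC))
E
```

```text
4.6 [ 0.55067365 -0.07010886  0.3024644 ] [ 0.5505442  -0.06906102  0.30241747] 0.0005818631326878833 [ 0.13346432  0.17012968 -0.96387376]
6.0 [ 0.55104328 -0.06931169  0.15309222] [ 0.5505442  -0.06906102  0.15241747] [-0.20816999  1.32209128  0.1721502 ]
```

View pics/scene1.png

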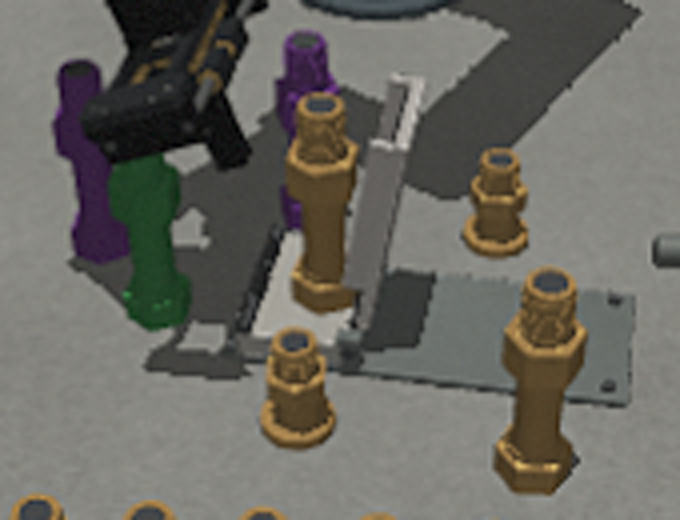

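View pics/top1.png

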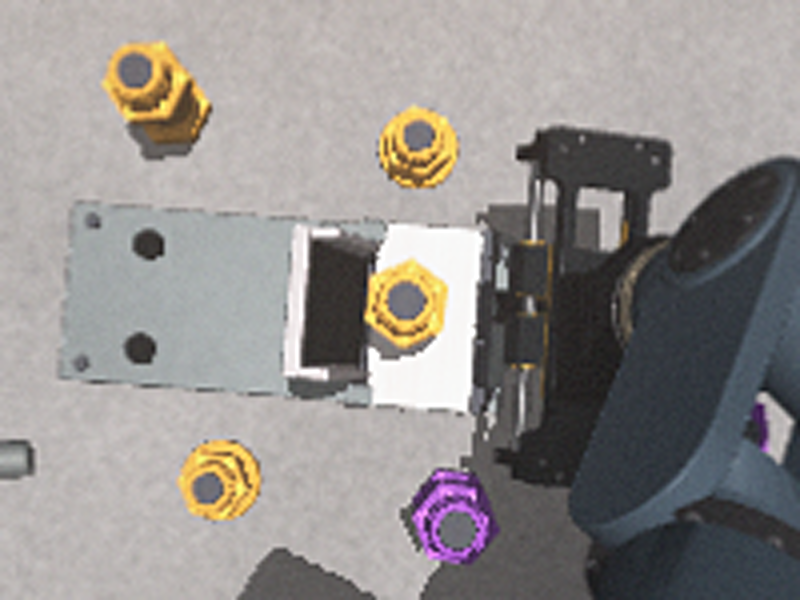

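```bash
cat >> h.py <<'E'
def log(mon,tag):
    f=np.array(mon.current_wrist_force()); print(tag,"t",round(mon.current_t(),2),"F x,y,z(cradle)",np.round([f@cx,f@cy,f@cz],1)); return np.linalg.norm(f)
def snap(vision,k,names=("scene","top")):
    for n,b in(("scene",(140,270,230,400)),("top",(140,290,225,425))):
        if n in names:
            f=vision.grab_frame(n)["frame"][b[0]:b[1],b[2]:b[3],::-1]; cv2.imwrite(f"pics/{n}{k}.png",cv2.resize(f,None,fx=4,fy=4,interpolation=cv2.INTER_CUBIC))
E
python3 - <<'E'
from cell import env, planner, vision, monitor
from h import *
p,r=pose(0,tau(0),.005,-1); env.move_straight(p,r,rate=.05); log(monitor,"pre")
for th in (0,.05,.1,.15,.2,.25,.3,.4,.5):
    p,r=pose(th,tau(th),0,-1); env.move_straight(p,r,rate=.03)
    if log(monitor,th)>20: break
snap(vision,2)
E
```

```text
pre t 6.75 F x,y,z(cradle) [-0.4  0.2  0.5]
0 t 7.07 F x,y,z(cradle) [ 0.3 -0.9 -0.7]
0.05 t 7.43 F x,y,z(cradle) [-0.4  0.1 -0.7]
0.1 t 7.8 F x,y,z(cradle) [-0.2 -0.1  0.3]
0.15 t 8.17 F x,y,z(cradle) [-0.2 -0.5  0. ]
0.2 t 8.53 F x,y,z(cradle) [-3.3 -0.6 -1.7]
0.25 t 8.9 F x,y,z(cradle) [-4.7 -1.3 -1.6]
0.3 t 9.27 F x,y,z(cradle) [-4.9 -2.3 -1.6]
0.4 t 9.86 F x,y,z(cradle) [-3.2 -1.1 -1.5]
0.5 t 10.45 F x,y,z(cradle) [-3.5 -1.2 -0.6]
```

View pics/scene2.png

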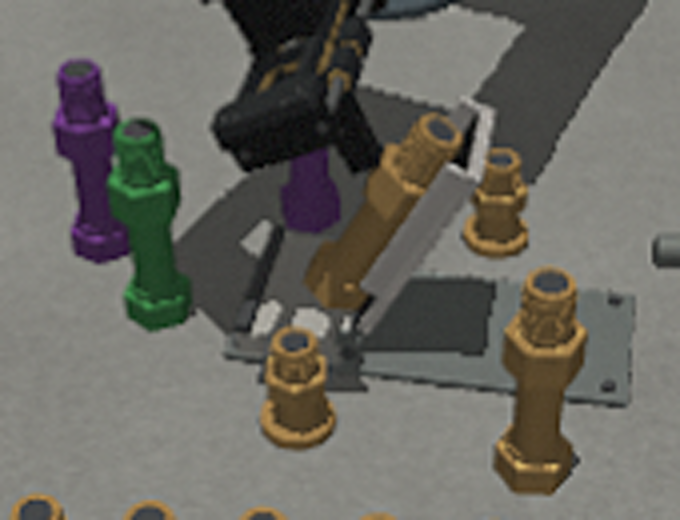

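View pics/top2.png

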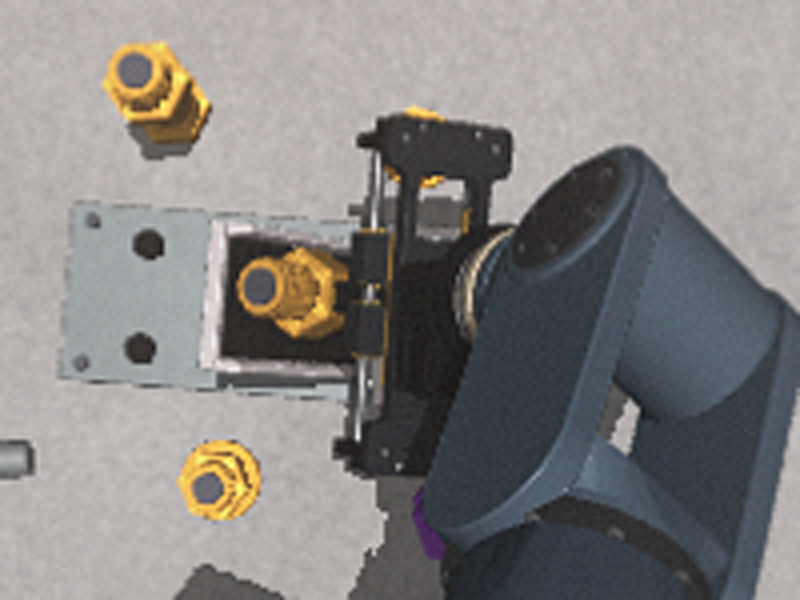

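```bash
python3 - <<'E'
from cell import env, planner, vision, monitor
from h import *
for th in (.6,.7,.8,.9,1.0,1.1):
    p,r=pose(th,tau(th),0,-1); env.move_straight(p,r,rate=.03)
    if log(monitor,th)>20: break
snap(vision,3)
E
```

```text
0.6 t 11.14 F x,y,z(cradle) [-2.5 -0.4 -0.9]
0.7 t 11.74 F x,y,z(cradle) [-1.9  0.7  0.4]
0.8 t 12.34 F x,y,z(cradle) [ 0.1  0.3 -0.2]
0.9 t 12.94 F x,y,z(cradle) [-0.3  0.3  0.7]
1.0 t 13.53 F x,y,z(cradle) [-0.4  0.5 -0. ]
1.1 t 14.06 F x,y,z(cradle) [-0.3 -0.2  1.1]
```

View pics/scene3.png

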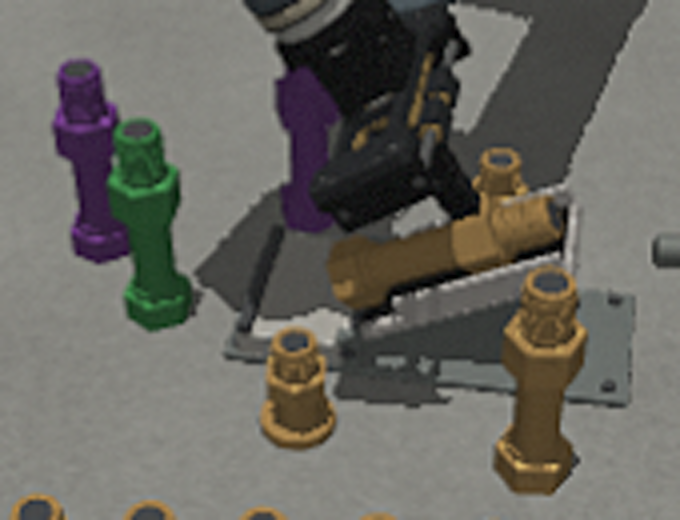

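View pics/top3.png

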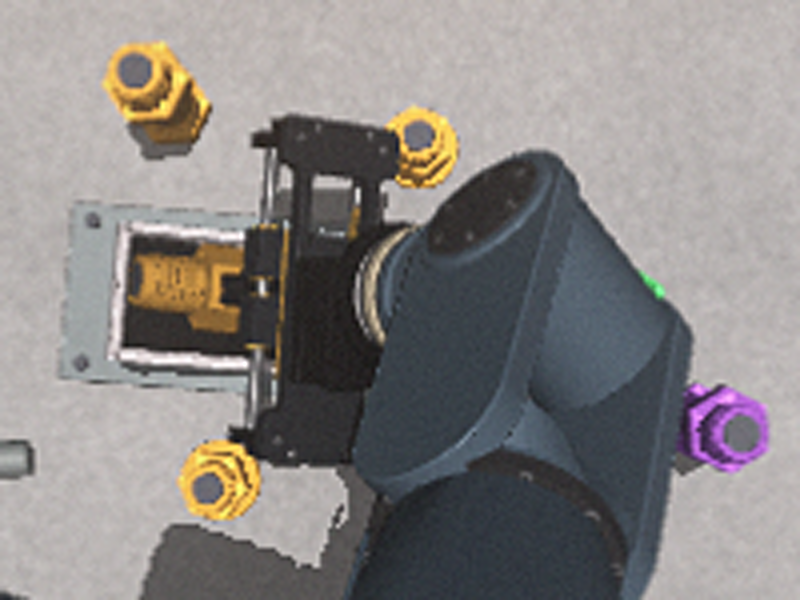

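```bash
python3 - <<'E'
from h import *
from cell import vision,monitor
S=lambda x,y:(x/4+230-.375,y/4+140-.375); T=lambda x,y:(x/4+225-.375,y/4+140-.375)
for s,t in(((568,187),(118,358)),):
    p,e=tri(S(*s),T(*t)); d=p-O; print(p.round(3),round(e,4),(d@cx).round(3),(d@cy).round(3),np.degrees(np.arctan2(d@cx,p[2]-.03)))
log(monitor,'')
for th in(1.1,1.2,1.3):
  for n in("scene","top"):
    # backrest far top corners (cheek top), fitting top centre
    def P(x,y,off): return O+np.array(cx)*(x*np.sin(th)-off*np.cos(th))+cy*y+cz*(.03+x*np.cos(th)+off*np.sin(th))
    pts=np.array([P(.172,.043,.014),P(.172,-.043,.014),P(.17,YL,.023),P(0,YL,.046)])
    b=(230,140) if n=="scene" else (225,140)
    print(th,n,((proj(n,pts)-b+.375)*4).round().tolist())
# close up
f=vision.grab_frame("scene")["frame"][175:240,300:390,::-1]; cv2.imwrite("pics/s3b.png",cv2.resize(f,None,fx=8,fy=8,interpolation=cv2.INTER_CUBIC))
E
```

```text
[0.53  0.172 0.118] 0.0016 0.146 0.041 58.86759130618717
 t 14.16 F x,y,z(cradle) [-0.2 -0.9  0.1]
1.1 scene [[570.0, 183.0], [562.0, 258.0], [558.0, 214.0], [332.0, 252.0]]
1.1 top [[117.0, 361.0], [129.0, 221.0], [131.0, 284.0], [398.0, 306.0]]
1.2 scene [[580.0, 201.0], [572.0, 276.0], [570.0, 232.0], [338.0, 250.0]]
1.2 top [[108.0, 360.0], [120.0, 222.0], [121.0, 284.0], [392.0, 306.0]]
1.3 scene [[587.0, 219.0], [580.0, 295.0], [578.0, 250.0], [343.0, 249.0]]
1.3 top [[102.0, 359.0], [113.0, 223.0], [113.0, 284.0], [385.0, 305.0]]
```

View pics/s3b.png

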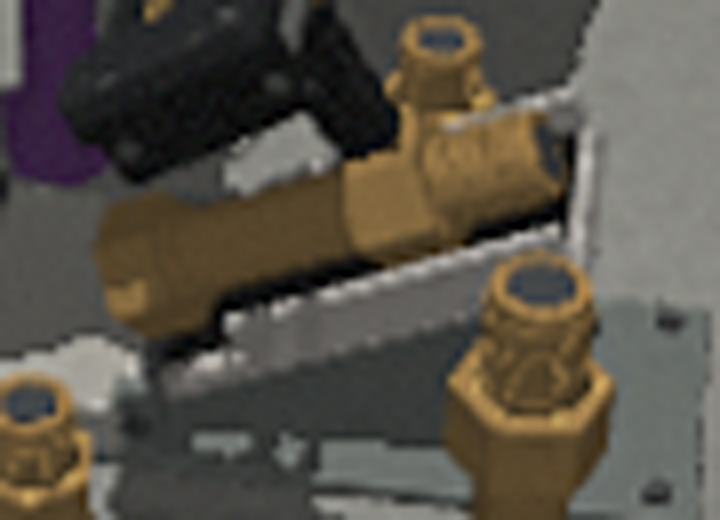

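```bash
python3 - <<'E'
from cell import env, planner, vision, monitor
from h import *
for th in (1.2,1.3,1.4,1.47,1.52):
    p,r=pose(th,tau(th),0,-1); env.move_straight(p,r,rate=.03)
    if log(monitor,th)>20: break
snap(vision,4)
print(monitor.current_tcp_pos(),p)
E
```

```text
1.2 t 14.74 F x,y,z(cradle) [-0.3  0.3  0.8]
1.3 t 15.28 F x,y,z(cradle) [ 0.2 -0.4  0.2]
1.4 t 15.81 F x,y,z(cradle) [ 0.1 -0.4 -0.4]
1.47 t 16.23 F x,y,z(cradle) [-0.2 -1.   0.5]
1.52 t 16.58 F x,y,z(cradle) [ 0.  -0.8  0.2]
[0.57041602 0.12493029 0.09342507] [0.5705758  0.1248605  0.09360493]
```

View pics/scene4.png

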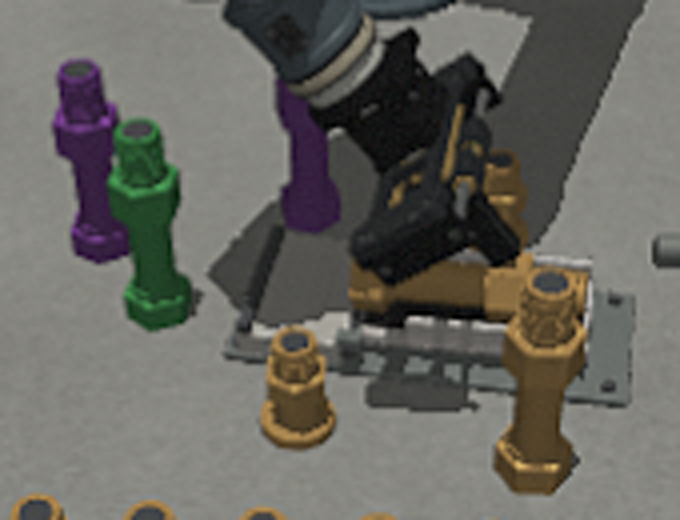

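View pics/top4.png

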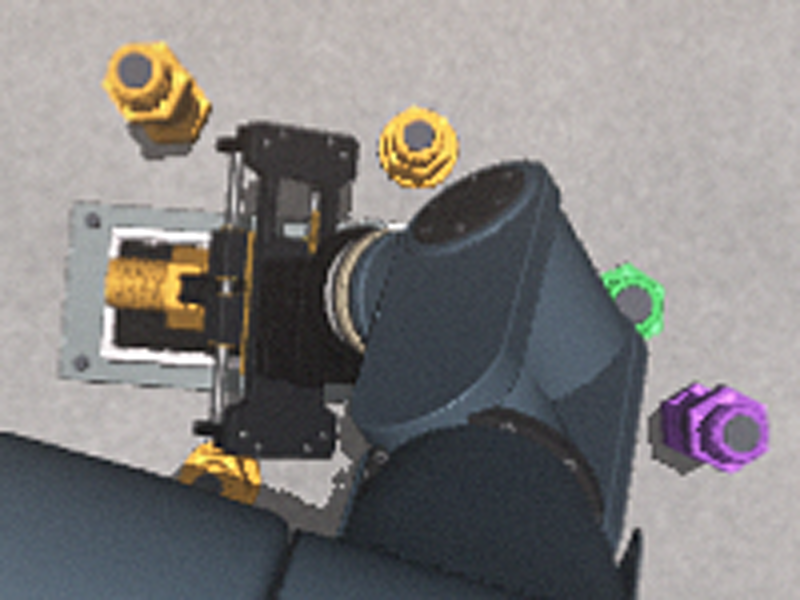

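```bash
python3 - <<'E'
from cell import env, planner, vision, monitor
from h import *
for g in (.003,.001,0,-.001,-.002,-.003,-.004,-.005,-.006):
    p,r=pose(1.571,tau(1.571),g,-1); env.move_straight(p,r,rate=.02); 
    F=log(monitor,g); print(np.round(np.array(monitor.current_tcp_pos())-p,4))
    if F>7: break
snap(vision,5)
E
```

```text
0.003 t 17.02 F x,y,z(cradle) [-0.2 -0.6  0.8]
[ 0.0001  0.     -0.0001]
0.001 t 17.27 F x,y,z(cradle) [ 1.9 -0.1  0.8]
[0.0001 0.0004 0.0002]
0 t 17.52 F x,y,z(cradle) [ 2.5 -0.8  4.1]
[0.0001 0.0004 0.0004]
-0.001 t 17.77 F x,y,z(cradle) [ 2.2 -0.4  7.4]
[0.0002 0.0006 0.0011]
```

View pics/scene5.png

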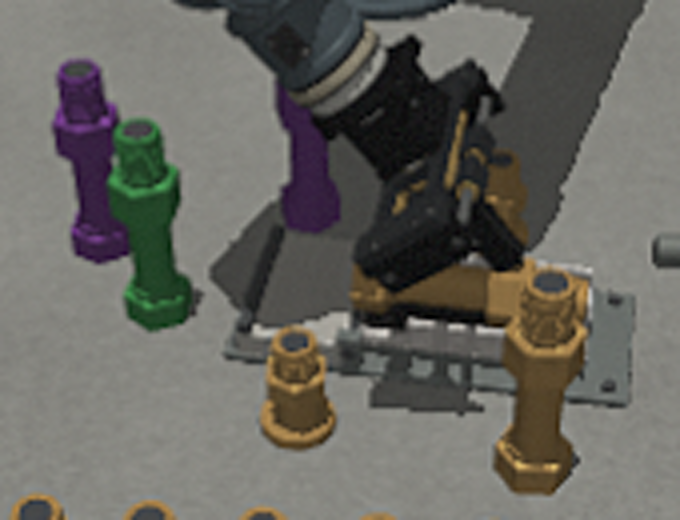

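```bash
python3 - <<'E'
from cell import env, planner, vision, monitor
from h import *
for g in (-.002,-.003,-.004,-.005,-.006,-.007):
    p,r=pose(1.571,tau(1.571),g,-1); env.move_straight(p,r,rate=.02); 
    F=log(monitor,g); print(np.round(np.array(monitor.current_tcp_pos())-p,4), monitor.current_tcp_pos()[2])
    if F>16: break
E
```

```text
-0.002 t 18.12 F x,y,z(cradle) [ 0.7  0.2 10.6]
[0.0002 0.0007 0.0019] 0.0880862189424617
-0.003 t 18.37 F x,y,z(cradle) [-0.1  0.7 15.4]
[0.0003 0.0008 0.0027] 0.08791506989338266
-0.004 t 18.62 F x,y,z(cradle) [-2.6  1.9 20.2]
[0.0003 0.0008 0.0035] 0.08773478638342745
```

```bash
python3 - <<'E'
from cell import env, planner, vision, monitor
from h import *
p,r=pose(1.571,tau(1.571),0.004,-1); env.move_straight(p,r,rate=.03); log(monitor,"off")
p,r=pose(1.571,tau(1.571),0.06,-1); env.move_straight(p,r,rate=.1); log(monitor,"up")
p=p+.08*cz; env.move_straight(p,r,rate=.2)
env.movep([.33,-.42,.36],r); log(monitor,"away")
snap(vision,6)
for n in("scene","top"): cv2.imwrite(f"pics/{n}6f.png",vision.grab_frame(n)["frame"][:,:,::-1])
E
```

```text
off t 19.03 F x,y,z(cradle) [-0.1  0.3  0.3]
up t 19.74 F x,y,z(cradle) [-0.3 -0.4 -0.1]
away t 22.48 F x,y,z(cradle) [-0.1 -1.1 -0. ]
```

View pics/scene6.png

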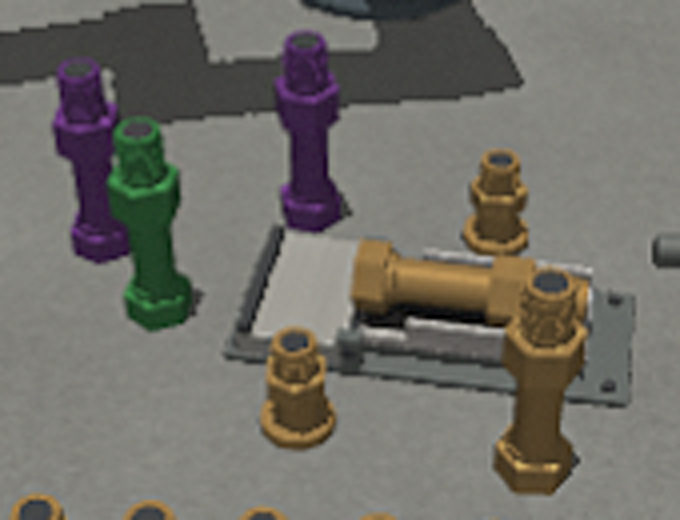

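View pics/top6.png

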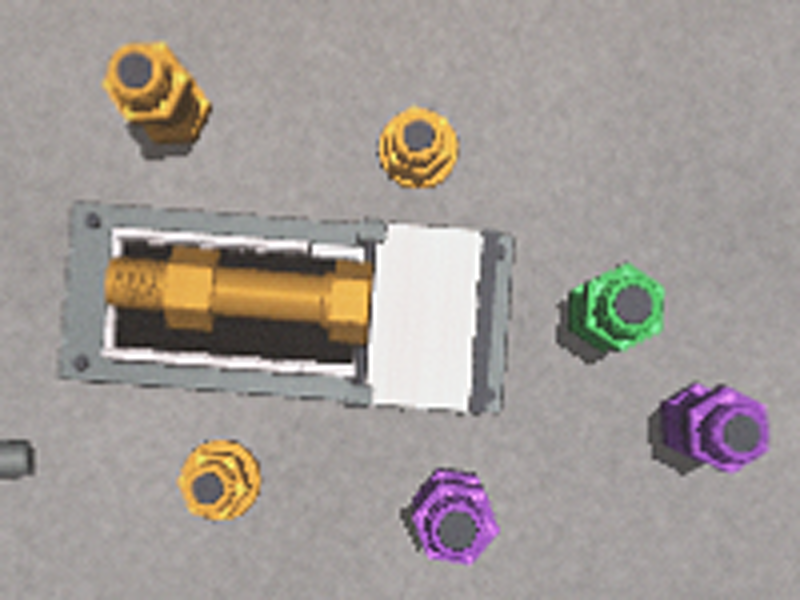

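View pics/scene6f.png

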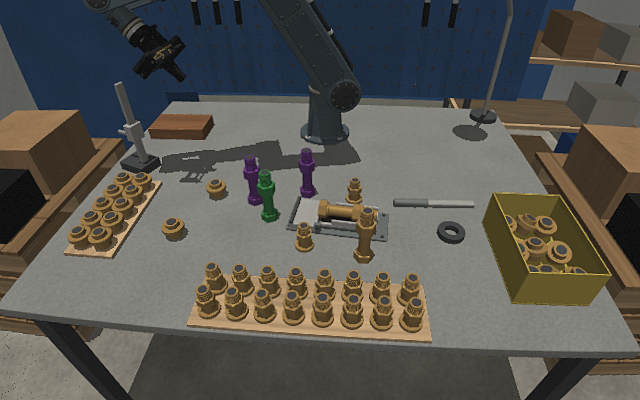

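```bash
python3 - <<'E'
from h import *
S=lambda x,y:(x/4+230-.375,y/4+140-.375); T=lambda x,y:(x/4+225-.375,y/4+140-.375)
p,e=tri(S(591,268),T(104,357)); d=p-O; print("rim corner",p.round(4),round(e,4),(d@cx).round(3),(d@cy).round(3))
for th in(1.5,1.571):
  for n in("scene","top"):
    P=lambda x,y,off: O+cx*(x*np.sin(th)-off*np.cos(th))+cy*y+cz*(.03+x*np.cos(th)+off*np.sin(th))
    print(th,n,((proj(n,np.array([P(.172,.043,.014),P(.172,-.043,.014),P(.17,YL,.046)]))-((230,140) if n=="scene" else (225,140))+.375)*4).round().tolist())
a,b=cv2.imread("pics/top0.png"),cv2.imread("pics/top6f.png")
d=cv2.absdiff(a,b).max(2)>60; 
n,l,st,c=cv2.connectedComponentsWithStats(d.astype(np.uint8)); print([s.tolist() for s in st[1:] if s[4]>25])
E
```

```text
rim corner [0.5308 0.1953 0.0435] 0.0002 0.169 0.042
1.5 scene [[595.0, 255.0], [588.0, 331.0], [589.0, 262.0]]
1.5 top [[98.0, 358.0], [109.0, 226.0], [102.0, 283.0]]
1.571 scene [[595.0, 267.0], [588.0, 344.0], [593.0, 275.0]]
1.571 top [[100.0, 357.0], [110.0, 227.0], [100.0, 284.0]]
[[250, 197, 87, 42, 2247], [416, 274, 194, 126, 9534], [319, 308, 95, 23, 969], [615, 325, 3, 26, 70], [622, 330, 16, 13, 57], [263, 339, 26, 61, 855], [360, 352, 29, 10, 143], [587, 359, 28, 41, 466], [623, 371, 6, 13, 26], [518, 379, 60, 21, 836]]
```

The rim height measures 43.5 mm, against 44 mm expected when flat. Apart from the arm and its shadows, only the cradle region changed in the top view.

```bash
python3 - <<'E'
from cell import workorder,monitor
print(monitor.current_t()); workorder.close_job()
E
```

```text
22.6833
the job is handed in; nothing more can be done
```

The fitting is lying lengthwise on the lowered backrest, between its cheeks, and the job was handed in at 22.7 s. I pushed the head over with the closed fingertips in small steps along an arc. I then pressed the head down until the force rose to about 20 N with almost no further movement (about 0.2 mm per step), which I took as the stops. After that I backed the hand away.

- **Flatness:** the far corner of the backrest measured 43.5 mm above the bench, against 44 mm expected when flat on the stops. The image positions also fit 90° better than 86°.
- **Other items:** comparing the first and last top pictures, only the cradle area and the arm with its shadows had changed. The bystanders and the green and purple look-alikes still stand where they were.
- **Hand clear:** the wrist force is back to about zero, at the level of sensor noise.
- **Unexplained reading:** between roughly 0.8 rad and almost flat, the wrist force read close to zero at each pause, although the hinge should take 2 to 9 N. At 1.1 rad the pictures showed the backrest at about 59–64°, close to the commanded 63°, so it appeared to be following the fingers.

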